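Tidy the soap tray

TASK

First wipe the three yellow soap slivers along the tray's back rail off its open end into the blue dish with the scraper, keeping your fingers off them and leaving the soaps where they lie, then stand the scraper upright on the counter, clear of the tray. Then slide the three soaps, without lifting them, into one tight straight row flush along the back rail, starting in the corner by the end rail, in any colour order, each touching the next. Leave the bottle, the jar and the tumbler where they are.

Things in the scene. Friction and masses are not known exactly. Their poses are not given: they have to be found in the camera images.
- tray: fixed dark slate tray. Origin on the counter; x to its back rail, y to its end rail. Deck 24 mm high, x -110 to 95, y -170 to 130 mm. Two wooden rails along the deck's whole edges, 14 mm above it: back rail, inner face x = 89; end rail, inner face y = 124 mm. Sides -x and -y open; a fixed blue dish lies beyond -y. Soaps start on the front (-x) half of the deck, slivers on the back half
- dish (a point): centre of the blue dish's floor, 4 mm above the counter, axes as the tray's; inside 119 mm in x by 81 mm in y, reaching to the deck's open end; its other three walls are 4 mm thick, rim 18 mm above the counter
- place1 (a point): point on the deck under the centre of a soap that sits in the corner of the two rails; axes as the tray's
- place2 (a point): point on the deck for the centre of the second soap of the row, 50 mm from place1
- place3 (a point): point on the deck for the centre of the third soap of the row, 50 mm from place2
- soap_cream: square cream soap, 50 x 50 x 26 mm, lying flat on the tray's deck; origin at the centre of its underside, z up, x and y square to its sides
- soap_rose: square rose-pink soap, 50 x 50 x 26 mm, lying flat on the tray's deck; origin at the centre of its underside, z up, x and y square to its sides
- soap_green: square pale green soap, 50 x 50 x 26 mm, lying flat on the tray's deck; origin at the centre of its underside, z up, x and y square to its sides
- sliver1: yellow worn soap sliver, 30 x 20 x 10 mm (x, y, z), on the back half of the deck; origin at the centre of its underside
- sliver2: yellow worn soap sliver, 30 x 20 x 10 mm (x, y, z), on the back half of the deck; origin at the centre of its underside
- sliver3: yellow worn soap sliver, 30 x 20 x 10 mm (x, y, z), on the back half of the deck; origin at the centre of its underside
- scraper: scraper block standing upright on the counter to the right of the tray: a white base with black rubber foot, 80 mm along its x, 20 mm along its y, 28 mm high, and on it a blue upright grip 36 mm (x) by 18 mm (y) from 28 to 80 mm above the foot. Origin at the centre of its underside, z up; it wipes with its 80 mm wide sides
- lotion: bystander: white lotion bottle, 52 mm diameter, 140 mm tall, on the counter left of the tray; origin at the centre of its base
- cream_jar: bystander: low glass cream jar, 60 mm diameter, 45 mm tall, on the counter left of the tray; origin at the centre of its base
- tumbler: bystander: white ceramic tumbler, 70 mm diameter, 95 mm tall, on the counter at the far right; origin at the centre of its base

How it is judged (in metres and radians):
On the way, in this order (a step that is already met when the one before it is completed fails the run):
1. all three slivers lie in the dish while every soap is still within 40 mm of where it started (x of sliver1 in the frame of dish between -0.062 and 0.062 m and y of sliver1 in the frame of dish between -0.04 and 0.04 m and z of each of sliver1, sliver2, sliver3 in the frame of dish below 0.03 m and x of sliver2 in the frame of dish between -0.062 and 0.062 m and y of sliver2 in the frame of dish between -0.04 and 0.04 m and x of sliver3 in the frame of dish between -0.062 and 0.062 m and y of sliver3 in the frame of dish between -0.04 and 0.04 m and distance of each of soap_cream, soap_rose, soap_green from where it was at the start of the episode below 0.04 m), for 0.2 s.
2. the scraper stands upright on the counter again, off the tray and let go (height (world z) of scraper below 0.006 m and angle between scraper's own z axis and vertical below 0.1 rad and contact force between scraper and tray below 0.05 N and contact force between the fingers and scraper below 0.05 N), for 0.2 s.
3. the three soaps form the row along the back rail ((distance between soap_cream and place1 below 0.008 m or distance between soap_cream and place2 below 0.008 m or distance between soap_cream and place3 below 0.008 m) and (angle between the x axis of soap_cream and the x axis of tray, either way round below 0.12 rad or angle between the x axis of soap_cream and the y axis of tray, either way round below 0.12 rad) and angle between each of soap_cream, soap_rose, soap_green's own z axis and vertical below 0.1 rad and (distance between soap_rose and place1 below 0.008 m or distance between soap_rose and place2 below 0.008 m or distance between soap_rose and place3 below 0.008 m) and (angle between the x axis of soap_rose and the x axis of tray, either way round below 0.12 rad or angle between the x axis of soap_rose and the y axis of tray, either way round below 0.12 rad) and (distance between soap_green and place1 below 0.008 m or distance between soap_green and place2 below 0.008 m or distance between soap_green and place3 below 0.008 m) and (angle between the x axis of soap_green and the x axis of tray, either way round below 0.12 rad or angle between the x axis of soap_green and the y axis of tray, either way round below 0.12 rad)), for 0.2 s.
At the end, for the whole second after the job is handed in: Each soap lies flat (within 0.1 rad) with its centre within 8 mm of one of the three row places, square to the tray within 0.12 rad and at rest; all slivers lie in the dish; the scraper stands upright on the counter (foot within 6 mm of it, tilt under 0.1 rad), not touching the tray, at rest (all of step 3 and x of sliver1 in the frame of dish between -0.062 and 0.062 m and y of sliver1 in the frame of dish between -0.04 and 0.04 m and z of each of sliver1, sliver2, sliver3 in the frame of dish below 0.03 m and x of sliver2 in the frame of dish between -0.062 and 0.062 m and y of sliver2 in the frame of dish between -0.04 and 0.04 m and x of sliver3 in the frame of dish between -0.062 and 0.062 m and y of sliver3 in the frame of dish between -0.04 and 0.04 m and height (world z) of scraper below 0.006 m and angle between scraper's own z axis and vertical below 0.1 rad and contact force between scraper and tray below 0.05 N and linear speed of each of soap_cream, soap_rose, soap_green, scraper below 0.02 m/s).
It fails at once if the fingers touch a sliver (contact force between the fingers and sliver1 above 0.3 N or contact force between the fingers and sliver2 above 0.3 N or contact force between the fingers and sliver3 above 0.3 N).
It fails at once if a soap is lifted more than 12 mm off the deck (z of any of soap_cream, soap_rose, soap_green in the frame of tray above 0.036 m).
It fails at once if the bottle, jar or tumbler is moved more than 30 mm or tipped (distance of any of lotion, cream_jar, tumbler from where it was at the start of the episode above 0.03 m or angle between any of lotion, cream_jar, tumbler's own z axis and vertical above 0.3 rad).
It also fails if it takes over 72 s, if anything falls off the work surface, if the arm or the gripper's body presses on something with over 40 N, if the wrist force passes 120 N, or if a joint passes its speed limit or range.

ROBOT

A 6-joint arm with a two-finger parallel gripper is mounted at the origin on the work surface. World frame = base frame: x ahead of the robot, y to its left, z up, the work surface at z = 0. Lengths are in mm, angles in rad, forces in N, time in s.
With the tool pointing down it reaches from about 250 to 775 mm from the base axis. Payload 8.9 kg.
Tool frame: the origin (TCP) lies at the very end of the fingers, on their centre line; the grasp point (between the pads) lies 19 mm behind it (r.pinch_z is the z of the grasp point in the tool frame, in mm); z points along the fingers, y is the line along which they close (so a half turn about z gives the same grasp; the last joint's range is limited). The gripper opens to 85 mm and grips with 20 to 120 N. Pads are 22 mm wide; open, the fingers measure 114 mm over their backs; the gripper's body (76 mm by 85 mm) begins 54 mm behind the grasp point. The pads swing forward as they close: fully open they stand 13 mm farther back than shut.
Start: joints at [-1.414, 0.291, -0.153, 1.127, 0, 1.431], TCP at [153.042, -502.197, 231.305] pointing down, gripper open.
Joint ranges: [-2.52, 2.52], [-0.91, 1.74], [-1.3, 1.37], [-1.96, 2.02], [-1.52, 1.47], [-3.14, 3.14]. Speed limits (rad/s): [2.22, 2.22, 2.79, 3.14, 3.14, 3.14].

INTERFACE

Orientations are given as a unit quaternion [w, x, y, z].
In Python, from station import r gives the robot as it stands.
- The arm moves only by the shell command python3 -m creep 'ROWS' [OPENING] [FORCE]. ROWS is JSON, a list that holds one entry, the list of rows, each a list of 6 numbers: the shift along the tool's x, y, z as a fraction of full scale, then the turn, a rotation vector about the tool's x, y, z as a fraction of full scale. In form: [[[dx, dy, dz, rx, ry, rz], ...]]. A call has 1 to 10 rows; each row is the pose to reach, as a shift and turn from the pose commanded when the call began, along the tool's axes at that moment; what a row does not reach only later rows make up. Full scale, the value 1, is 0.1 m for a shift and 90 degrees for a turn. A row lasts 1/12 s, in which the tool goes at most 41.7 mm and 7.16 degrees, less where a joint would pass 70% of its speed; a pose out of reach is approached as far as the arm can. A call with a number of a shift or a turn outside -1 to 1 is refused whole. A call with a gripper value outside its range is refused whole. OPENING is the closure, from -1 (fully open) to 1 (shut), set as the call begins (- or left out, the last holds). The fingers move at their own pace and stop on an object; FORCE is the grip in N (left out, the last holds). Time passes only in rows, so rows that repeat a pose let the fingers close. It gives the time, the measured TCP pose, the force, the opening and the grip force at its end, in the units of the state.
- r.observe(): the state, without advancing time (a new reading comes with each control period).
- r.capture(name): name is "scene" or "top" or "wrist"; returns a dict with "img" (420x560x3 uint8, blue, green, red), "fov_y" (degrees; the focal length in pixels is half the picture's height over the tangent of half this angle, whatever the lens; pixels are square), "cx", "cy" (the principal point, pixels), "eye" and "rotation" of the camera in the world; the wrist camera has in their place "T_tool_cam" (4x4, takes a point from camera to tool coordinates, whose origin is the TCP and whose axes are the flange's). Camera axes: x right, y up, looking along -z (the intrinsics and any distortion apply to the point x, -y, -z); pixel columns grow to the right and rows downward; lengths in mm; the calibration is good to about 2 mm. The wrist camera is an equidistant fisheye: a pixel r from the principal point sees the ray r / f radians off the axis. A picture is of the moment at which its call begins: read the wrist's pose just before it. There is no depth.
- r.finish_job(): hands the job in; it is judged then, once.
Trained networks look in a picture, given as the dict that the camera call returned (one of the last four; its "shot" number tells which), for a name from the list of things; names that differ only in an ending like _2 or _b are one class to them, and where a whole thing is asked for, a point or a joint stands for the part that bears it (a point fixed in the world has none). Each returns a list of dicts, best first, with "p" (0 to 1); they miss things now and then, are a little off and sometimes report something else, mostly with a low value. They report only what shows in the picture. A call takes as long as a camera call.
- r.search_frame(picture, name): "point" ([column, row] in pixels, amid what is visible of it).
- r.outline_of(picture, name): "region" (420x560 bool, what is visible of it) and "point" ([column, row] in pixels, amid what is visible of it).
The state is a dict: "clock": time; "qpos": joint angles; "qd": joint speeds; "tau": joint torques, N m; "position": TCP position; "ee_rot": TCP orientation; "force": force on the tool from outside, world axes, zero at the start; "torque": the same for the moment, N m; "finger_gap": opening from 0.0 (shut) to 1.0 (fully open); "gripper_force": force on a finger pad.
Only numpy, scipy, OpenCV 4.12 (cv2) and the standard library are available. Lean on these libraries where they do the work, as an engineer would, in place of code of your own. Each camera call takes 0.05 s, during which the arm holds its last target. There are 200 camera calls.

## Working session

There is one attempt and no reset: what is moved stays moved. The work goes in short steps, Python scripts to look and compute and a shell command to move; the robot and the scene stay as the last step left them, time stands still between calls to the robot, and variables do not carry over. Pictures are saved under pics/ and viewed, at most 13 in all, crops included, and the job is handed in when it is done.

```bash
ls; mkdir -p pics; cat > h.py <<'E'
import numpy as np, cv2
from station import r
def ray(c,px):
    f=c["img"].shape[0]/2/np.tan(np.radians(c["fov_y"])/2)
    v=np.array([px[0]-c["cx"],-(px[1]-c["cy"]),-f],float)
    return np.array(c["eye"],float),np.array(c["rotation"],float)@(v/np.linalg.norm(v))
def atz(c,px,z):
    e,d=ray(c,px); return e+d*(z-e[2])/d[2]
def proj(c,P):
    f=c["img"].shape[0]/2/np.tan(np.radians(c["fov_y"])/2)
    v=np.array(c["rotation"]).T@(np.array(P,float)-np.array(c["eye"]))
    return np.array([c["cx"]+f*v[0]/-v[2],c["cy"]-f*v[1]/-v[2]])
def two(c1,p1,c2,p2):
    e1,d1=ray(c1,p1);e2,d2=ray(c2,p2)
    s=np.linalg.lstsq(np.c_[d1,-d2],e2-e1,rcond=None)[0]
    a,b=e1+s[0]*d1,e2+s[1]*d2
    return (a+b)/2,np.linalg.norm(a-b)
E
python3 - <<'E'
from h import *
np.set_printoptions(precision=1,suppress=True)
o=r.observe();print(o["clock"],o["position"],o["ee_rot"],o["finger_gap"])
T=r.capture("top");S=r.capture("scene")
for c in(T,S):print(c["fov_y"],c["cx"],c["cy"],c["eye"],c["rotation"])
cv2.imwrite("pics/top.png",T["img"]);cv2.imwrite("pics/scene.png",S["img"])
for n in["tray","dish","soap_cream","soap_rose","soap_green","sliver1","scraper","lotion","cream_jar","tumbler"]:
    a=r.search_frame(T,n);b=r.search_frame(S,n)
    print(n,[(np.round(q["point"]),round(q["p"],2))for q in a[:4]],[(np.round(q["point"]),round(q["p"],2))for q in b[:4]])
    if a and b: print("   ",*two(T,a[0]["point"],S,b[0]["point"]))
    for q in r.outline_of(T,n)[:4]:
        cnt=max(cv2.findContours(q["region"].astype("uint8"),0,2)[0],key=cv2.contourArea)
        print("   rect",round(q["p"],2),cv2.minAreaRect(cnt))
E
```

```text
pics
0.0 [ 153.  -501.8  230.7] [-0.   1.   0.1 -0. ] 0.9941079492313406
57.43159747887413 285.77793078563803 209.6958475581517 [449.8   2.1 935.8] [-0.7 -0.1  0.   0.7]
56.997472140355725 273.52566107929056 211.95150259769724 [1001.3  -26.2  767. ] [0.7 0.2 0.2 0.7]
tray [(array([290., 216.]), 0.74)] [(array([274., 221.]), 0.81), (array([289., 180.]), 0.72)]Traceback (most recent call last):
  File "<stdin>", line 10, in <module>
  File "h.py", line 14, in two
    e1,d1=ray(c1,p1);e2,d2=ray(c2,p2)
          ~~~^^^^^^^
  File "h.py", line 6, in ray
    return np.array(c["eye"],float),np.array(c["rotation"],float)@(v/np.linalg.norm(v))
                                    ~~~~~~~~~~~~~~~~~~~~~~~~~~~~~^^~~~~~~~~~~~~~~~~~~~~
ValueError: matmul: Input operand 1 has a mismatch in its core dimension 0, with gufunc signature (n?,k),(k,m?)->(n?,m?) (size 3 is different from 4)
```

```bash
cat >> h.py <<'E'
from scipy.spatial.transform import Rotation as Ro
def M(q): q=np.array(q,float); return Ro.from_quat(q[[1,2,3,0]]).as_matrix()
E
sed -i 's/np.array(c\["rotation"\],float)/M(c["rotation"])/; s/np.array(c\["rotation"\])/M(c["rotation"])/' h.py
python3 - <<'E'
from h import *
np.set_printoptions(precision=1,suppress=True)
T=r.capture("top");S=r.capture("scene")
cv2.imwrite("pics/top.png",T["img"]);cv2.imwrite("pics/scene.png",S["img"])
for n in["tray","dish","soap_cream","soap_rose","soap_green","sliver1","scraper","lotion","cream_jar","tumbler"]:
    a=r.search_frame(T,n);b=r.search_frame(S,n)
    print(n,[(np.round(q["point"]),round(q["p"],2))for q in a[:4]],[(np.round(q["point"]),round(q["p"],2))for q in b[:4]])
    if a and b: print("   ",*two(T,a[0]["point"],S,b[0]["point"]))
    for q in r.outline_of(T,n)[:4]:
        cnt=max(cv2.findContours(q["region"].astype("uint8"),0,2)[0],key=cv2.contourArea)
        print("   rect",round(q["p"],2),cv2.minAreaRect(cnt))
E
```

```text
tray [(array([288., 215.]), 0.8)] [(array([273., 221.]), 0.94)]
    [576.4  15.1   0.6] 6.328020107170543
   rect 0.96 ((293.4888916015625, 221.08502197265625), (87.85675811767578, 162.9335174560547), 86.14319610595703)
dish [(array([294., 212.]), 0.77)] []
   rect 0.94 ((293.2647705078125, 221.058837890625), (87.18435668945312, 162.30735778808594), 86.26860046386719)
   rect 0.62 ((274.8013916015625, 248.36300659179688), (21.886693954467773, 21.652610778808594), 20.556045532226562)
soap_cream [(array([307., 242.]), 0.79)] [(array([258., 186.]), 0.66)]
    [507.7 -21.   42.4] 8.928004660062483
   rect 0.98 ((307.0000305175781, 241.50003051757812), (23.255107879638672, 22.807889938354492), 63.43495178222656)
   rect 0.54 ((464.5431213378906, 164.76727294921875), (30.200483322143555, 45.56333923339844), 66.80140686035156)
   rect 0.19 ((462.5158386230469, 261.5241394042969), (22.598133087158203, 35.32487869262695), 11.768289566040039)
   rect 0.17 ((293.82574462890625, 221.43666076660156), (86.29247283935547, 161.947021484375), 86.34777069091797)
soap_rose [(array([240., 245.]), 0.85)]
[... 1478 characters left out ...]
080566406)
   rect 0.2 ((155.0, 203.0), (24.0, 28.0), 90.0)
   rect 0.16 ((465.4000549316406, 165.3000030517578), (30.4105224609375, 46.0629997253418), 63.43495178222656)
cream_jar [(array([155., 203.]), 0.6)] [(array([423., 220.]), 0.94), (array([100., 179.]), 0.2)]
    [608.9 341.5  24.9] 0.46330988671777756
   rect 0.74 ((154.5, 203.0), (24.0, 27.0), 90.0)
tumbler [(array([466., 167.]), 0.57)] [(array([ 67., 264.]), 0.93)]
    [ 675.9 -401.7   52.2] 2.1362841755465745
   rect 0.94 ((465.300048828125, 165.10000610351562), (30.857736587524414, 46.0629997253418), 63.43495178222656)
   rect 0.3 ((293.4491882324219, 221.23675537109375), (87.67205047607422, 162.905029296875), 86.18592071533203)
```

View pics/top.png

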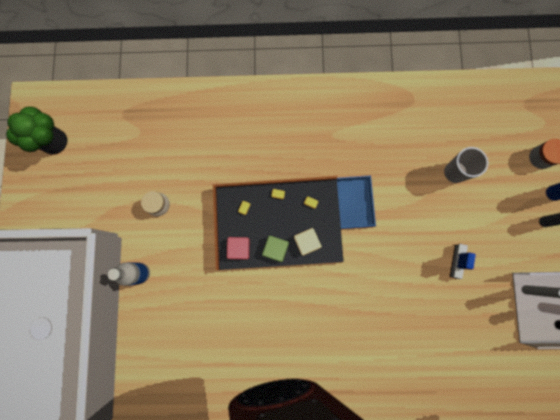

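View pics/scene.png

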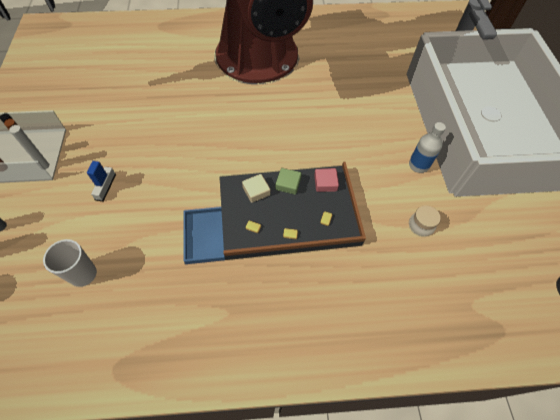

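Both views agree: dish on the right (top image x 340–374), end rail left (x≈217), back rail at the top (row≈180). The soaps are at (238,248), (275,248), (307,242), the slivers at (244,208), (278,194), (311,202), and the scraper at (462,261). Next I'll move the wrist camera over the scraper.

```bash
cat >> h.py <<'E'
np.set_printoptions(precision=3,suppress=True)
def plan(P,yaw=None):
    """shift (units of 0.1 m, tool axes) and turn to reach TCP P, tool y (closing line) at world yaw, pointing down"""
    o=r.observe();R=M(o["ee_rot"]);d=R.T@(np.array(P,float)-o["position"])/100
    print("t",round(o["clock"],2),"pos",np.round(o["position"],1),"tooly yaw",round(np.arctan2(R[1,1],R[0,1]),3),"q6",round(o["qpos"][5],2),"F",np.round(o["force"],1),"gap",round(o["finger_gap"],3))
    t=np.zeros(3)
    if yaw is not None:
        y=np.array([np.cos(yaw),np.sin(yaw),0]);z=np.array([0,0,-1.]);
        c=[Ro.from_matrix(R.T@np.c_[np.cross(s*y,z),s*y,z]).as_rotvec() for s in(1,-1)]
        t=min(c,key=np.linalg.norm)/(np.pi/2)
        print("other turn",max(c,key=np.linalg.norm)/(np.pi/2))
    print("shift",d,"turn",t)
def wcap():
    o=r.observe();c=r.capture("wrist");R=M(o["ee_rot"]);X=np.array(c["T_tool_cam"],float)
    c["Rw"]=R@X[:3,:3];c["ew"]=np.array(o["position"])+R@X[:3,3];return c
def wray(c,px):
    f=c["img"].shape[0]/2/np.tan(np.radians(c["fov_y"])/2)
    u=np.array([px[0]-c["cx"],px[1]-c["cy"]],float);n=np.linalg.norm(u);a=n/f
    s=np.sin(a)/n if n else 0
    return c["ew"],c["Rw"]@np.array([u[0]*s,-u[1]*s,-np.cos(a)])
def watz(c,px,z): e,d=wray(c,px); return e+d*(z-e[2])/d[2]
def wproj(c,P):
    f=c["img"].shape[0]/2/np.tan(np.radians(c["fov_y"])/2)
    v=c["Rw"].T@(np.array(P,float)-c["ew"]);a=np.arctan2(np.hypot(v[0],v[1]),-v[2]);n=np.hypot(v[0],v[1])
    return np.array([c["cx"]+f*a*v[0]/n,c["cy"]-f*a*v[1]/n])
def wtwo(c1,p1,c2,p2):
    e1,d1=wray(c1,p1);e2,d2=wray(c2,p2)
    s=np.linalg.lstsq(np.c_[d1,-d2],e2-e1,rcond=None)[0]
    a,b=e1+s[0]*d1,e2+s[1]*d2
    return (a+b)/2,np.linalg.norm(a-b)
E
python3 - <<'E'
from h import *
plan([430,-370,230],1.5708)
c=wcap();print(c["fov_y"],c["cx"],c["cy"],c["T_tool_cam"])
cv2.imwrite("pics/w0.png",c["img"])
print([(q["point"],q["p"]) for q in r.search_frame(c,"scraper")])
E
```

```text
t 1.8 pos [ 153.  -502.2  231.3] tooly yaw -1.275 q6 1.43 F [ 0.4  0.4 -0.1] gap 1.001
other turn [-0.     0.    -1.812]
shift [ 3.035 -0.457  0.013] turn [0.    0.    0.188]
65.70646984690485 276.6476571752061 209.69275499443629 [[  -0.001    0.964    0.267   67.048]
 [   1.       0.001   -0.       0.055]
 [  -0.001    0.267   -0.964 -143.095]
 [   0.       0.       0.       1.   ]]
[]
```

View pics/w0.png

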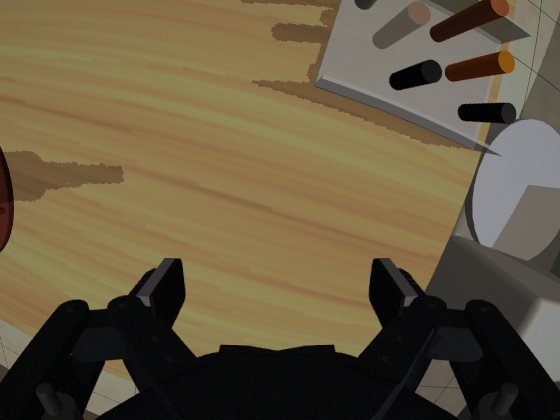

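```bash
python3 -m creep '[[[0.4,-0.1,0,0,0,0],[0.8,-0.2,0,0,0,0],[1,-0.33,0,0,0,0]]]' && python3 -m creep '[[[0.4,-0.1,0,0,0,0],[0.8,-0.2,0,0,0,0],[1,-0.33,0,0,0,0]]]' && python3 -m creep '[[[0.2,0,0,0,0,0.07],[0.36,0,0,0,0,0.14],[0.36,0,0,0,0,0.188],[0.36,0,0,0,0,0.188],[0.36,0,0,0,0,0.188]]]'
cat > look.py <<'E'
import sys
from h import *
c=wcap();cv2.imwrite(sys.argv[1],c["img"])
for n in sys.argv[2:]:
    for q in r.outline_of(c,n)[:3]:
        k=max(cv2.findContours(q["region"].astype("uint8"),0,2)[0],key=cv2.contourArea)
        print(n,round(q["p"],2),np.round(q["point"]),"bbox",cv2.boundingRect(k),watz(c,q["point"],0)[:2])
E
python3 look.py pics/w1.png scraper
```

```text
clock: 2.15
position: [241.4, -440.5, 231.2]
ee_rot: [0.0, 0.989, 0.147, 0.001]
force: [0.3, -0.5, 0.3]
finger_gap: 0.999
gripper_force: 0.0
clock: 2.4
position: [328.1, -379.4, 231.4]
ee_rot: [0.0, 0.989, 0.148, 0.001]
force: [0.1, 0.6, 0.0]
finger_gap: 0.999
gripper_force: 0.0
clock: 2.82
position: [359.5, -370.2, 231.2]
ee_rot: [-0.0, 1.0, 0.002, -0.0]
force: [0.1, 0.0, 0.9]
finger_gap: 1.001
gripper_force: 0.0
scraper 0.92 [289.  95.] bbox (270, 56, 36, 75) [ 457.843 -384.215]
```

View pics/w1.png

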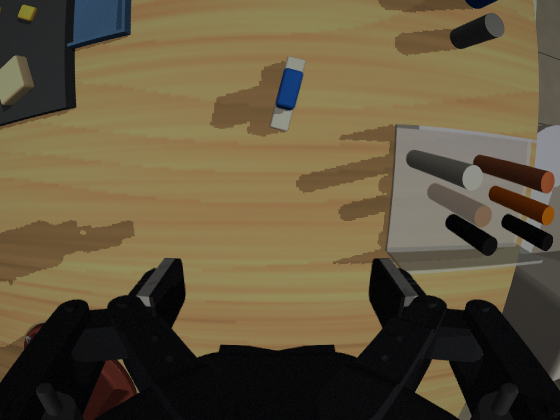

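The scraper stands at (289,95): blue grip in the middle, white base ends at (295,58) and (281,130). I'll fit its pose from two wrist views, including its height.

```bash
cat >> h.py <<'E'
from scipy.optimize import minimize
import pickle
def pj(c,P): return wproj(c,P) if "Rw" in c else proj(c,P)
def sil(c,boxes,p,K=4):
    im=np.zeros((420*K,560*K),np.uint8);x,y,th=p[:3];z=p[3] if len(p)>3 else 0
    for lx,ly,z0,z1 in boxes:
        Q=[pj(c,[x+np.cos(th)*a*lx/2-np.sin(th)*b*ly/2,y+np.sin(th)*a*lx/2+np.cos(th)*b*ly/2,z+h]) for a in(-1,1) for b in(-1,1) for h in(z0,z1)]
        h=cv2.convexHull((np.array(Q,np.float32)+.5)*K*16).astype(np.int32)
        cv2.fillPoly(im,[h],1,shift=4)
    return im
def fit(views,boxes,p0,fixz=None):
    """views: list of (camera,mask); fits x,y,yaw(,z) by silhouette overlap"""
    K=4;ms=[(c,cv2.resize(m.astype(np.uint8),None,fx=K,fy=K,interpolation=cv2.INTER_NEAREST)) for c,m in views]
    def cost(q):
        p=[q[0],q[1],q[2]/50,q[3] if fixz is None else fixz]
        return sum(1-(s&m).sum()/max(1,(s|m).sum()) for c,m in ms for s in[sil(c,boxes,p)])
    q0=[p0[0],p0[1],p0[2]*50]+([p0[3]] if fixz is None else [])
    n=len(q0);b=None
    for k in range(2):
        S=np.vstack([q0]+[np.array(q0)+8/(1+k)*np.eye(n)[i] for i in range(n)])
        b=minimize(cost,q0,method="Nelder-Mead",options=dict(initial_simplex=S,xatol=.05,fatol=1e-5,maxiter=250));q0=b.x
    q=np.array(b.x);q[2]/=50;return q,b.fun/len(ms)
def keep(c): return {k:c[k] for k in("fov_y","cx","cy","Rw","ew","eye","rotation","img") if k in c}
def best(c,n):
    a=r.outline_of(c,n);return a[0]["region"] if a else None
SCR=[(80,20,0,28),(36,18,28,80)];SOAP=[(50,50,0,26)];SLV=[(30,20,0,10)]
E
python3 - <<'E'
from h import *
c=wcap();pickle.dump((keep(c),best(c,"scraper")),open("a.pkl","wb"))
E
python3 -m creep '[[[0.2,0.1,0.2,0,0,0],[0.4,0.2,0.4,0,0,0],[0.4,0.2,0.4,0,0,0],[0.4,0.2,0.4,0,0,0]]]'
python3 - <<'E'
from h import *
A=pickle.load(open("a.pkl","rb"));c=wcap();B=(c,best(c,"scraper"))
print(fit([A,B],SCR,[455,-384,-.15,0]));print(fit([A],SCR,[455,-384,-.15],0));p,e=fit([B],SCR,[455,-384,-.15],0);print(p,e)
plan([p[0],p[1],150],p[2]+np.pi/2)
E
```

```text
clock: 3.35
position: [399.2, -390.0, 190.1]
ee_rot: [-0.001, 1.0, 0.001, -0.001]
force: [-1.1, 0.9, 0.8]
finger_gap: 0.999
gripper_force: 0.0
(array([ 458.132, -381.085,   -0.249,   -3.559]), np.float64(0.04374309001009424))
(array([ 457.638, -380.757,   -0.24 ]), np.float64(0.03756723210591639))
[ 458.39  -381.268   -0.252] 0.041499415278611895
t 3.45 pos [ 399.  -390.2  191.7] tooly yaw -1.57 q6 2.24 F [ 1.   0.6 -0.1] gap 0.997
other turn [-0.    -0.    -1.839]
shift [ 0.594 -0.089  0.417] turn [-0.     0.     0.161]
```

```bash
python3 -m creep '[[[0.3,0,0.2,0,0,0.08],[0.594,-0.089,0.4,0,0,0.158],[0.594,-0.089,0.4,0,0,0.158],[0.594,-0.089,0.4,0,0,0.158],[0.594,-0.089,0.4,0,0,0.158]]]' -1 60
python3 - <<'E'
from h import *
plan([458,-381,41],-.247+np.pi/2)
E
```

```text
clock: 3.87
position: [458.6, -381.5, 152.3]
ee_rot: [0.0, 0.992, -0.123, 0.0]
force: [-0.7, -0.0, 0.1]
finger_gap: 1.001
gripper_force: 0.0
t 3.87 pos [ 458.6 -381.5  152.3] tooly yaw -1.817 q6 2.57 F [-0.7 -0.   0.1] gap 1.001
other turn [ 0.     0.001 -1.999]
shift [-0.007 -0.004  1.113] turn [ 0.    -0.     0.001]
```

```bash
python3 -m creep '[[[0,0,0.3,0,0,0],[0,0,0.6,0,0,0],[0,0,0.85,0,0,0],[0,0,0.9,0,0,0]]]' && python3 -m creep '[[[0,0,0.12,0,0,0],[0,0,0.213,0,0,0],[0,0,0.213,0,0,0]]]' && python3 -m creep '[[[0,0,0,0,0,0],[0,0,0,0,0,0],[0,0,0,0,0,0],[0,0,0,0,0,0],[0,0,0,0,0,0],[0,0,0,0,0,0]]]' 1 60 && python3 -m creep '[[[0,0,-0.3,0,0,0],[0,0,-0.6,0,0,0],[0,0,-0.9,0,0,0],[0,0,-1,0,0,0],[0,0,-1,0,0,0]]]'
python3 - <<'E'
from h import *
T=r.capture("top")
for n in["tray","dish","soap_cream","soap_rose","soap_green"]:
    m=best(T,n)
    if m is None: print(n,"none");continue
    k=max(cv2.findContours(m.astype("uint8"),0,2)[0],key=cv2.contourArea)
    print(n,cv2.minAreaRect(k)); z={"tray":24,"dish":10}.get(n,45)
    print(np.array([atz(T,p,z)[:2] for p in cv2.boxPoints(cv2.minAreaRect(k))]).round(1).tolist())
    if n[0]=="s": print(fit([(T,m)],SOAP,[*atz(T,cv2.minAreaRect(k)[0],45)[:2],0],24))
    if n=="tray":
        B=[(205,300,0,24),(6,300,24,38)]
        # tray with offset origin: deck centre at (-7.5,-20)
        print(fit([(T,m)],[(205,300,0,24)],[560,0,-.07],0))
cv2.imwrite("pics/t2.png",cv2.resize(T["img"][165:285,200:390],None,fx=4,fy=4,interpolation=cv2.INTER_CUBIC))
E
```

```text
clock: 4.2
position: [456.5, -380.3, 59.0]
ee_rot: [-0.001, 0.992, -0.123, -0.002]
force: [-0.8, 1.1, 0.4]
finger_gap: 1.0
gripper_force: 0.0
clock: 4.45
position: [458.3, -381.4, 39.9]
ee_rot: [-0.0, 0.992, -0.124, -0.0]
force: [-0.4, 0.4, 0.0]
finger_gap: 1.002
gripper_force: 0.0
clock: 4.95
position: [459.2, -381.5, 40.5]
ee_rot: [0.0, 0.992, -0.123, 0.0]
force: [0.1, 0.3, -0.3]
finger_gap: 0.198
gripper_force: 58.4
clock: 5.37
position: [460.3, -382.6, 142.8]
ee_rot: [0.002, 0.992, -0.123, 0.002]
force: [-0.4, -1.2, -1.1]
finger_gap: 0.206
gripper_force: 58.7
tray ((293.20880126953125, 221.2147216796875), (87.12723541259766, 163.1334686279297), 85.60128784179688)
[[653.2, 211.3], [676.2, -185.3], [466.8, -191.0], [443.3, 192.2]]
(array([557.104,  46.528,   0.043]), np.float64(0.29733094854590547))
dish ((293.2467041015625, 221.7022705078125), (87.31597137451172, 162.59165954589844), 86.08174133300781)
[[657.1, 212.9], [677.0, -188.5], [464.0, -192.5], [443.4, 195.3]]
soap_cream ((306.1000061035156, 240.70004272460938), (24.59674835205078, 22.807889938354492), 63.43495178222656)
[[523.9, 13.1], [547.0, -34.9], [495.4, -59.1], [472.7, -11.5]]
(array([508.481, -23.746,   0.384]), np.float64(0.08234185416421247))
soap_rose none
soap_green ((275.2500305175781, 248.25001525878906), (22.76839828491211, 21.819713592529297), 18.43494987487793)
[[478.3, 81.8], [526.0, 65.5], [508.4, 15.4], [461.0, 32.1]]
(array([494.248,  49.437,  -0.356]), np.float64(0.0622317596566524))
```

View pics/t2.png

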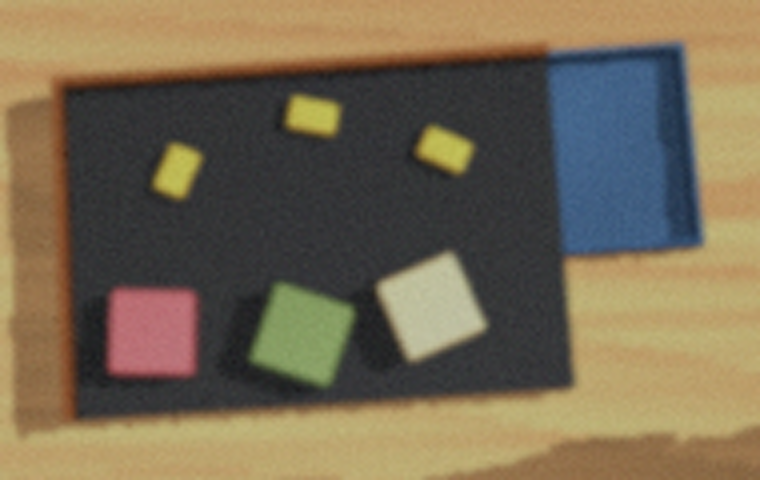

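The enlarged crop shows the tray clearly, rotated about 4°, with all slivers and soaps as described. I'll fit the tray pose from its corners.

```bash
cat > tray.py <<'E'
from h import *
from scipy.optimize import least_squares
def tw(t,P): # tray->world
    c,s=np.cos(t[2]),np.sin(t[2]);return np.array([t[0]+c*P[0]-s*P[1],t[1]+s*P[0]+c*P[1],P[2] if len(P)>2 else 24.])
def wt(t,W):
    c,s=np.cos(t[2]),np.sin(t[2]);d=np.array(W[:2])-t[:2];return np.array([c*d[0]+s*d[1],-s*d[0]+c*d[1]])
def fitT(c,obs):
    f=lambda t:np.concatenate([pj(c,tw(t,P))-p for P,p in obs])
    s=least_squares(f,[570,10,.07]);return s.x,s.fun.reshape(-1,2)
E
python3 - <<'E'
from tray import *
T=r.capture("top")
cp=lambda x,y:np.array([200+x/4-.375,165+y/4-.375])
obs=[((-110,-170,24),cp(573,385)),((95,-170,38),cp(547,44)),((95,130,38),cp(52,80)),((-110,130,38),cp(65,419))]
t,res=fitT(T,obs);print(t);print(res)
for n,p in dict(s1=(178,171),s2=(313,116),s3=(445,150)).items(): w=atz(T,cp(*p),32);print(n,w,wt(t,w))
for n,p in dict(rose=(153,332),green=(302,335),cream=(432,306)).items(): w=atz(T,cp(*p),48);print(n,w,wt(t,w))
for p in[(548,55),(684,44),(702,243),(565,255)]: print("dish",wt(t,atz(T,cp(*p),18)))
for P in[(0,-100,24),(47,105,24)]:print(tw(t,P))
plan([*tw(t,(-60,-60))[:2],143],t[2]+np.pi/2)
E
```

```text
[562.079  64.84    0.052]
[[ 0.734  0.526]
 [ 0.348 -0.554]
 [-0.585 -0.723]
 [-0.515  0.624]]
s1 [592.583 122.91   32.   ] [33.476 56.409]
s2 [624.497  41.689  32.   ] [ 61.134 -26.358]
s3 [602.317 -36.921  32.   ] [  34.905 -103.711]
rose [495.979 135.136  48.   ] [-62.363  73.631]
green [492.892  48.815  48.   ] [-69.925 -12.414]
cream [508.397 -26.525  48.   ] [-58.349 -88.457]
dish [  91.461 -171.573]
dish [  92.323 -254.646]
dish [ -29.864 -253.277]
dish [ -31.415 -171.172]
[567.266 -35.025  24.   ]
[603.568 172.137  24.   ]
t 5.72 pos [ 458.3 -380.7  138.5] tooly yaw -1.818 q6 2.57 F [-0.1  0.2 -1.5] gap 0.201
other turn [0.002 0.001 1.809]
shift [-0.483 -3.823 -0.039] turn [-0.001  0.001 -0.191]
```

```bash
python3 -m creep '[[[-0.03,-0.25,0,0,0,0],[-0.06,-0.55,0,0,0,0],[-0.12,-0.95,0,0,0,0]]]' && python3 -m creep '[[[-0.04,-0.35,0,0,0,0],[-0.08,-0.7,0,0,0,0],[-0.12,-1,0,0,0,0]]]' && python3 -m creep '[[[-0.04,-0.35,0,0,0,0],[-0.08,-0.7,0,0,0,0],[-0.12,-1,0,0,0,0]]]' && python3 -m creep '[[[-0.04,-0.35,0,0,0,-0.06],[-0.08,-0.7,0,0,0,-0.12],[-0.2,-0.95,0,0,0,-0.19],[-0.2,-0.95,0,0,0,-0.19],[-0.2,-0.95,0,0,0,-0.19],[-0.2,-0.95,0,0,0,-0.19]]]'
python3 - <<'E'
from tray import *
c=wcap();pickle.dump(keep(c),open("tw.pkl","wb"));cv2.imwrite("pics/w2.png",cv2.resize(c["img"],(784,588),interpolation=cv2.INTER_CUBIC))
t=[562.08,64.84,.052]
for P in[(89,-170,24),(89,124,24),(-110,124,24),(-110,-170,24),(95,130,38),(95,-170,38)]:print(P,wproj(c,tw(t,P))*1.4)
plan([500,0,143],t[2]+np.pi/2)
E
```

```text
clock: 5.97
position: [470.5, -286.8, 139.1]
ee_rot: [0.0, 0.992, -0.125, -0.0]
force: [1.5, 0.2, -0.6]
finger_gap: 0.201
gripper_force: 58.8
clock: 6.22
position: [483.0, -184.1, 139.3]
ee_rot: [-0.0, 0.992, -0.123, -0.001]
force: [-0.1, -0.1, -1.3]
finger_gap: 0.203
gripper_force: 58.8
clock: 6.47
position: [496.0, -84.3, 139.5]
ee_rot: [-0.0, 0.992, -0.123, -0.0]
force: [0.3, -0.4, -0.9]
finger_gap: 0.202
gripper_force: 58.8
clock: 6.97
position: [500.2, 10.3, 139.7]
ee_rot: [0.0, 1.0, 0.025, -0.0]
force: [-0.2, 0.5, -0.9]
finger_gap: 0.203
gripper_force: 59.1
(89, -170, 24) [583.764  38.81 ]
(89, 124, 24) [111.744  55.745]
(-110, 124, 24) [133.231 351.185]
(-110, -170, 24) [568.952 353.077]
(95, 130, 38) [93.077 44.743]
(95, -170, 38) [592.721  23.641]
t 7.02 pos [500.3   9.8 139.7] tooly yaw -1.522 q6 2.97 F [ 1.5 -0.4 -0.9] gap 0.201
other turn [ 0.    -0.     1.998]
shift [-0.008  0.098 -0.033] turn [ 0.     0.    -0.002]
```

View pics/w2.png

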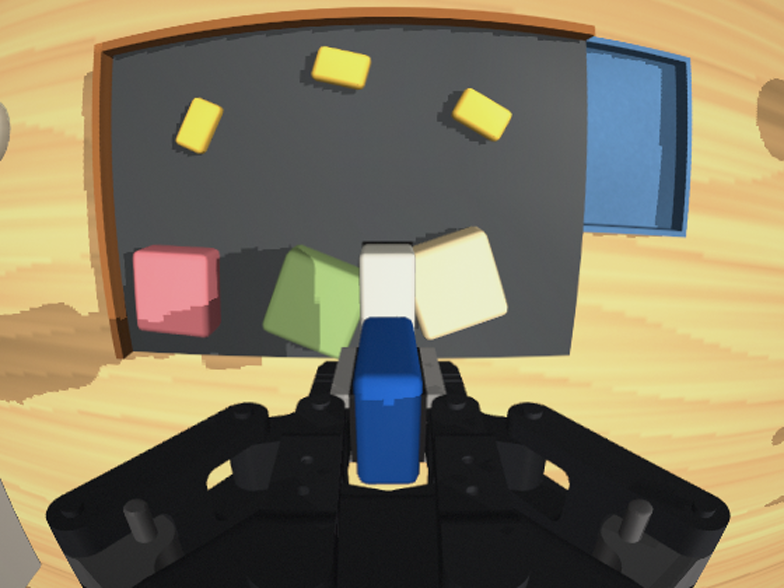

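Tray model and picture agree within about 1–2 mm: predicted corners (112,56) and (569,353) against seen (112,52) and (571,355). Joint 6 is close to its limit, so I'll turn the tool half round before moving to the end rail.

```bash
python3 -m creep '[[[0,0,0,0,0,-0.07],[0,0,0,0,0,-0.15],[0,0,0,0,0,-0.23],[0,0,0,0,0,-0.31],[0,0,0,0,0,-0.39],[0,0,0,0,0,-0.47],[0,0,0,0,0,-0.55],[0,0,0,0,0,-0.63],[0,0,0,0,0,-0.7],[0,0,0,0,0,-0.7]]]' && python3 -m creep '[[[0,0,0,0,0,-0.07],[0,0,0,0,0,-0.15],[0,0,0,0,0,-0.23],[0,0,0,0,0,-0.31],[0,0,0,0,0,-0.39],[0,0,0,0,0,-0.47],[0,0,0,0,0,-0.55],[0,0,0,0,0,-0.63],[0,0,0,0,0,-0.7],[0,0,0,0,0,-0.7]]]' && python3 -m creep '[[[0,0,0,0,0,-0.07],[0,0,0,0,0,-0.15],[0,0,0,0,0,-0.23],[0,0,0,0,0,-0.31],[0,0,0,0,0,-0.39],[0,0,0,0,0,-0.47],[0,0,0,0,0,-0.55],[0,0,0,0,0,-0.6],[0,0,0,0,0,-0.6],[0,0,0,0,0,-0.6]]]'
python3 - <<'E'
from tray import *
t=[562.08,64.84,.052]
plan([*tw(t,(45,100))[:2],100],t[2]+np.pi/2);plan([*tw(t,(45,100))[:2],65])
c=pickle.load(open("tw.pkl","rb"))
obs=[((-110,-170,24),(571,355)),((95,-170,38),(594,28)),((95,130,38),(94,45)),((-110,124,24),(132,353)),((89,124,24),(112,53))]
print(*fitT(c,[(P,np.array(p)/1.4) for P,p in obs]))
E
```

```text
clock: 7.85
position: [500.4, 9.2, 139.9]
ee_rot: [0.0, 0.838, 0.545, -0.0]
force: [0.6, 0.4, -1.0]
finger_gap: 0.206
gripper_force: 59.0
clock: 8.68
position: [500.4, 9.6, 139.9]
ee_rot: [-0.0, 0.431, 0.902, -0.0]
force: [-0.3, -0.3, -1.0]
finger_gap: 0.204
gripper_force: 59.0
clock: 9.52
position: [500.3, 10.1, 140.0]
ee_rot: [-0.0, -0.021, 1.0, -0.0]
force: [-0.2, -0.0, -1.9]
finger_gap: 0.202
gripper_force: 59.0
t 9.52 pos [500.3  10.1 140. ] tooly yaw 1.613 q6 -0.17 F [-0.2 -0.  -1.9] gap 0.202
other turn [-0.     0.     1.994]
shift [-1.081  1.525  0.399] turn [-0.    -0.    -0.006]
t 9.52 pos [500.3  10.1 140. ] tooly yaw 1.613 q6 -0.17 F [-0.2 -0.  -1.9] gap 0.202
shift [-1.081  1.525  0.749] turn [0. 0. 0.]
[561.329  64.175   0.047] [[-1.642  0.288]
 [ 0.413 -1.051]
 [ 0.312 -0.324]
 [ 0.958 -1.154]
 [ 0.763  1.887]]
```

```bash
python3 -m creep '[[[-0.3,0.35,0,0,0,0],[-0.6,0.7,0,0,0,0],[-0.8,0.95,0,0,0,0],[-0.8,0.95,0,0,0,0]]]' && python3 -m creep '[[[-0.27,0.3,0.1,0,0,-0.005],[-0.27,0.57,0.25,0,0,-0.006],[-0.27,0.57,0.45,0,0,-0.006],[-0.27,0.57,0.5,0,0,-0.006],[-0.27,0.57,0.5,0,0,-0.006],[-0.27,0.57,0.5,0,0,-0.006]]]'
python3 - <<'E'
from tray import *
t=[561.7,64.5,.05]
plan([*tw(t,(45,100))[:2],65],t[2]+np.pi/2); print(wt(t,r.observe()["position"]))
E
```

```text
clock: 9.85
position: [579.3, 114.1, 139.9]
ee_rot: [0.002, -0.024, 1.0, 0.001]
force: [-1.8, -1.1, -1.3]
finger_gap: 0.205
gripper_force: 59.3
clock: 10.35
position: [599.4, 166.9, 90.3]
ee_rot: [-0.0, -0.028, 1.0, -0.0]
force: [-0.2, -0.1, -0.1]
finger_gap: 0.201
gripper_force: 59.4
t 10.35 pos [599.4 166.9  90.3] tooly yaw 1.628 q6 0.1 F [-0.2 -0.1 -0.1] gap 0.201
other turn [ 0.    -0.    -1.996]
shift [-0.022 -0.004  0.253] turn [-0.    -0.     0.004]
[ 42.774 100.428]
```

```bash
python3 -m creep '[[[-0.015,0,0.1,0,0,0.004],[-0.015,0,0.17,0,0,0.004],[-0.015,0,0.22,0,0,0.004],[-0.015,0,0.25,0,0,0.004],[-0.015,0,0.25,0,0,0.004],[-0.015,0,0.25,0,0,0.004]]]'
python3 - <<'E'
from tray import *
t=[561.7,64.5,.05]
plan([*tw(t,(44,-180))[:2],65],t[2]+np.pi/2); print(wt(t,r.observe()["position"]))
E
```

```text
clock: 10.85
position: [600.9, 167.7, 64.9]
ee_rot: [-0.0, -0.027, 1.0, 0.0]
force: [-0.4, -0.9, -2.0]
finger_gap: 0.202
gripper_force: 59.7
t 10.85 pos [600.9 167.7  64.9] tooly yaw 1.624 q6 0.1 F [-0.4 -0.9 -2. ] gap 0.202
other turn [ 0.     0.    -1.998]
shift [ 0.013 -2.811 -0.001] turn [ 0.    -0.     0.002]
[ 44.327 101.075]
```

```bash
python3 -m creep '[[[0,-0.05,0.007,0,0,0],[0,-0.15,0.007,0,0,0],[0,-0.25,0.007,0,0,0],[0,-0.35,0.007,0,0,0],[0,-0.45,0.007,0,0,0],[0,-0.55,0.007,0,0,0],[0,-0.65,0.007,0,0,0],[0,-0.75,0.007,0,0,0],[0,-0.85,0.007,0,0,0],[0,-0.9,0.007,0,0,0]]]' && python3 -m creep '[[[0,-0.1,0,0,0,0],[0,-0.2,0,0,0,0],[0,-0.3,0,0,0,0],[0,-0.4,0,0,0,0],[0,-0.5,0,0,0,0],[0,-0.6,0,0,0,0],[0,-0.7,0,0,0,0],[0,-0.8,0,0,0,0],[0,-0.9,0,0,0,0],[0,-0.95,0,0,0,0]]]'
python3 - <<'E'
from tray import *
t=[561.7,64.5,.05]
plan([*tw(t,(44,-182))[:2],64.5],t[2]+np.pi/2); print(wt(t,r.observe()["position"]))
T=r.capture("top");cv2.imwrite("pics/t3.png",cv2.resize(T["img"][165:285,200:390],None,fx=4,fy=4,interpolation=cv2.INTER_CUBIC))
E
```

```text
clock: 11.68
position: [606.0, 76.5, 64.5]
ee_rot: [0.0, -0.027, 1.0, 0.0]
force: [-0.1, 2.4, 3.5]
finger_gap: 0.203
gripper_force: 60.2
clock: 12.52
position: [611.1, -18.2, 64.5]
ee_rot: [0.0, -0.027, 1.0, 0.0]
force: [-0.7, 3.6, 6.5]
finger_gap: 0.204
gripper_force: 60.4
t 12.52 pos [611.1 -18.2  64.5] tooly yaw 1.624 q6 -0.2 F [-0.7  3.6  6.5] gap 0.204
other turn [-0.     0.    -1.998]
shift [ 0.015 -0.969 -0.   ] turn [0.    0.    0.002]
[ 45.156 -85.084]
```

View pics/t3.png

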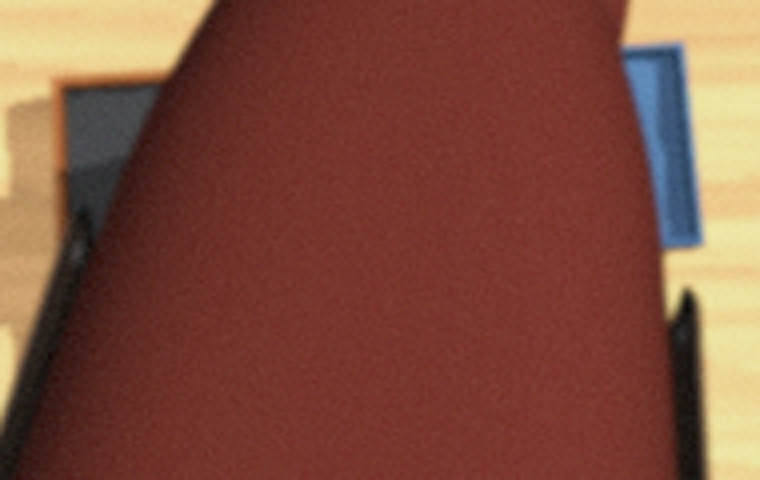

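The arm hides the tray, but the contact force (about 6 N) is good and sliver1's starting spot is empty. I'll continue over the edge.

```bash
python3 -m creep '[[[0.01,-0.1,0,0,0,0],[0.01,-0.2,0,0,0,0],[0.01,-0.3,0,0,0,0],[0.01,-0.4,0,0,0,0],[0.01,-0.5,0,0,0,0],[0.01,-0.6,0,0,0,0],[0.01,-0.7,0,0,0,0],[0.01,-0.8,0,0,0,0],[0.01,-0.9,0,0,0,0],[0.01,-0.97,0,0,0,0]]]' && python3 -m creep '[[[0,-0.02,-0.005,0,0,0],[0,-0.03,-0.005,0,0,0],[0,-0.03,-0.005,0,0,0]]]' && python3 -m creep '[[[0,0,-0.2,0,0,0],[0,0,-0.4,0,0,0],[0,0,-0.5,0,0,0]]]' && python3 -m creep '[[[-0.2,-0.3,0,0,0,0],[-0.2,-0.6,0,0,0,0],[-0.2,-0.9,0,0,0,0]]]'
python3 - <<'E'
from tray import *
t=[561.7,64.5,.05]
S=r.capture("scene");T=r.capture("top")
for c in(S,T):
  for q in r.search_frame(c,"sliver1")[:5]:print(q["point"],q["p"],wt(t,atz(c,q["point"],14)))
a=cv2.resize(S["img"][130:290,150:400],None,fx=3,fy=3,interpolation=cv2.INTER_CUBIC)
cv2.imwrite("pics/s3.png",a)
plan([458,-381,90])
E
```

```text
clock: 13.4
position: [614.9, -115.1, 64.3]
ee_rot: [-0.0, -0.027, 1.0, -0.0]
force: [-0.3, 0.5, 0.0]
finger_gap: 0.204
gripper_force: 59.4
clock: 13.65
position: [614.8, -117.1, 64.3]
ee_rot: [-0.001, -0.027, 1.0, -0.0]
force: [-0.7, 0.3, -1.3]
finger_gap: 0.201
gripper_force: 59.3
clock: 13.9
position: [615.8, -116.7, 116.5]
ee_rot: [0.001, -0.027, 1.0, -0.0]
force: [0.3, 0.6, -0.9]
finger_gap: 0.198
gripper_force: 59.3
clock: 14.15
position: [640.9, -206.0, 114.8]
ee_rot: [0.0, -0.028, 1.0, -0.0]
force: [-0.1, -0.2, -1.3]
finger_gap: 0.205
gripper_force: 59.3
[213.0, 235.4] 0.55 [  39.925 -188.318]
[204.7, 248.9] 0.5 [  70.205 -207.242]
[204.0, 238.0] 0.41 [  44.006 -207.924]
[325.8, 178.2] 0.37 [-82.22   84.884]
[354.8, 187.0] 0.43 [  68.481 -213.907]
[354.9, 197.4] 0.43 [  42.759 -211.804]
t 14.35 pos [ 639.7 -206.   114.1] tooly yaw 1.623 q6 -0.47 F [-0.3  0.3 -1.7] gap 0.201
shift [ 1.906 -1.653  0.242] turn [0. 0. 0.]
```

View pics/s3.png

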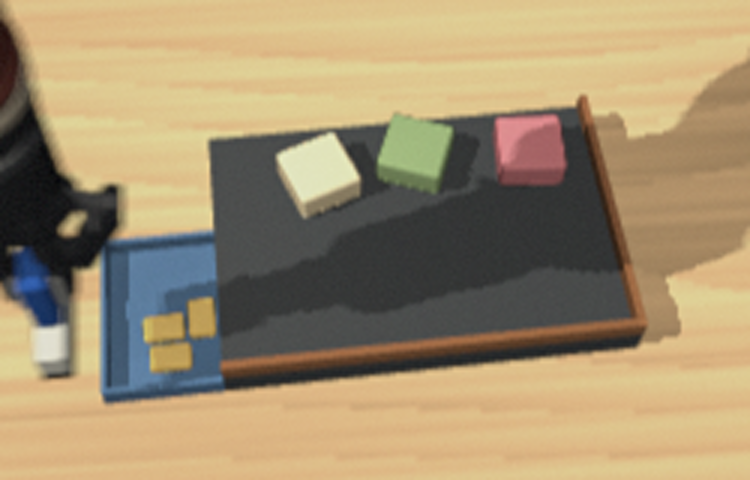

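All three slivers lie in the dish (crop positions (163,328), (170,357), (202,317)) and the soaps haven't moved. Next I'll set the scraper back on the counter.

```bash
python3 -m creep '[[[0.3,-0.3,0,0,0,0],[0.6,-0.6,0,0,0,0],[0.9,-0.9,0,0,0,0],[0.9,-0.9,0,0,0,0]]]' && python3 -m creep '[[[0.3,-0.3,0.2,0,0,0],[0.6,-0.6,0.4,0,0,0],[0.8,-0.65,0.6,0,0,0],[0.8,-0.65,0.65,0,0,0],[0.8,-0.65,0.65,0,0,0]]]'
python3 - <<'E'
from tray import *
plan([470,-365,40.8])
E
```

```text
clock: 14.68
position: [550.9, -303.5, 114.6]
ee_rot: [-0.001, -0.025, 1.0, -0.001]
force: [-0.1, 0.3, -0.9]
finger_gap: 0.2
gripper_force: 59.4
clock: 15.1
position: [476.5, -368.0, 47.9]
ee_rot: [-0.001, -0.026, 1.0, 0.002]
force: [0.6, 0.5, -0.3]
finger_gap: 0.202
gripper_force: 59.3
t 15.1 pos [ 476.5 -368.    47.9] tooly yaw 1.623 q6 -0.83 F [ 0.6  0.5 -0.3] gap 0.202
shift [0.064 0.033 0.071] turn [0. 0. 0.]
```

```bash
python3 -m creep '[[[0,0,0.03,0,0,0],[0,0,0.06,0,0,0],[0,0,0.075,0,0,0],[0,0,0.08,0,0,0],[0,0,0.08,0,0,0],[0,0,0.08,0,0,0]]]'
python3 - <<'E'
from tray import *
plan([470,-365,40.5])
E
```

```text
clock: 15.6
position: [479.2, -369.4, 42.1]
ee_rot: [0.0, -0.027, 1.0, -0.0]
force: [-0.2, -0.0, -1.9]
finger_gap: 0.203
gripper_force: 59.3
t 15.6 pos [ 479.2 -369.4   42.1] tooly yaw 1.625 q6 -0.83 F [-0.2 -0.  -1.9] gap 0.203
shift [0.09  0.049 0.016] turn [0. 0. 0.]
```

```bash
python3 -m creep '[[[0,0,0.01,0,0,0],[0,0,0.018,0,0,0],[0,0,0.018,0,0,0],[0,0,0.018,0,0,0]]]' && python3 -m creep '[[[0,0,0,0,0,0],[0,0,0,0,0,0],[0,0,0,0,0,0],[0,0,0,0,0,0],[0,0,0,0,0,0],[0,0,0,0,0,0]]]' -1 60 && python3 -m creep '[[[0,0,-0.2,0,0,0],[0,0,-0.5,0,0,0],[0,0,-0.9,0,0,0],[0,0,-1,0,0,0]]]'
python3 - <<'E'
from tray import *
t=[561.7,64.5,.05]
c=wcap();m=best(c,"scraper");
if m is not None: print(fit([(c,m)],SCR,[479,-369,.05],0))
T=r.capture("top")
for n in("soap_cream","soap_rose","soap_green"):
    for cam,nm in((T,"top"),):
        m=best(cam,n)
        if m is None: print(n,"none");continue
        v,u=np.nonzero(m);g=atz(cam,[u.mean(),v.mean()],45);p,e=fit([(cam,m)],SOAP,[g[0],g[1],{"soap_cream":.38,"soap_rose":.03,"soap_green":-.3}[n]],24);print(n,p,e,wt(t,p),p[2]-t[2])
plan([480,-150,200])
E
```

```text
clock: 15.93
position: [479.0, -369.6, 40.5]
ee_rot: [0.0, -0.027, 1.0, -0.0]
force: [-0.2, 0.9, 5.3]
finger_gap: 0.206
gripper_force: 60.1
clock: 16.43
position: [478.7, -369.6, 39.9]
ee_rot: [-0.0, -0.027, 1.0, 0.0]
force: [-0.4, 0.6, -0.4]
finger_gap: 0.997
gripper_force: 0.0
clock: 16.77
position: [480.6, -371.3, 145.5]
ee_rot: [0.002, -0.027, 1.0, -0.002]
force: [0.8, -1.1, 0.9]
finger_gap: 0.998
gripper_force: 0.0
(array([ 479.225, -370.187,    0.066]), np.float64(0.06293236450505146))
soap_cream [508.627 -23.528   0.418] 0.07578463893850473 [-57.406 -85.266] 0.36781803418371467
soap_rose [496.731 137.468   0.013] 0.08458555501696563 [-61.241  76.124] -0.0374246702531942
soap_green [493.934  49.802  -0.359] 0.05856697819314638 [-68.416 -11.293] -0.40877915845050294
t 17.07 pos [ 478.  -368.9  138.6] tooly yaw 1.625 q6 -0.83 F [0.6 0.7 0.5] gap 1.003
shift [-0.137  2.186 -0.61 ] turn [0. 0. 0.]
```

The scraper fits upright at (479,-370). Soap plan: grip each one across tray x and slide it square into an open row 22 mm short of the rail, with small gaps. Then push them onto the rail with two fingers and squeeze along y.

```bash
python3 -m creep '[[[-0.1,0.3,-0.2,0,0,0],[-0.2,0.6,-0.5,0,0,0],[-0.2,1,-0.5,0,0,0]]]' && python3 -m creep '[[[-0.1,0.4,0,0,0,0],[-0.15,0.75,0,0,0,0],[-0.2,1,0,0,0,0]]]' && python3 -m creep '[[[-0.1,0.4,0,0,0,0.06],[-0.15,0.75,0,0,0,0.14],[-0.185,1,0,0,0,0.22],[-0.185,1.0,0,0,0,0.3],[-0.185,1,0,0,0,0.38],[-0.185,1,0,0,0,0.46],[-0.185,1,0,0,0,0.54],[-0.185,1,0,0,0,0.6],[-0.185,1,0,0,0,0.6]]]' && python3 -m creep '[[[0,0,0,0,0,0.07],[0,0,0,0,0,0.15],[0,0,0,0,0,0.23],[0,0,0,0,0,0.31],[0,0,0,0,0,0.39],[0,0,0,0,0,0.4],[0,0,0,0,0,0.4],[0,0,0,0,0,0.4]]]'
cat > soaps.py <<'E'
from tray import *
t=[561.7,64.5,.05]
def soaps(names,guess):
    c=wcap();cv2.imwrite("pics/ws.png",c["img"]);out={}
    for n in names:
        m=best(c,n)
        if m is None: print(n,"none");continue
        p,e=fit([(c,m)],SOAP,guess[n],24);out[n]=p;print(n,p,round(e,3),"tray",wt(t,p),"rel yaw",p[2]-t[2])
    return c,out
E
python3 - <<'E'
from soaps import *
soaps(["soap_rose","soap_green","soap_cream"],dict(soap_cream=[508.6,-23.5,.41],soap_rose=[496.7,137.5,.013],soap_green=[493.9,49.8,-.36]))
plan([496.7,137.5,100],.03)
E
```

```text
clock: 17.32
position: [495.7, -270.2, 192.6]
ee_rot: [0.002, -0.026, 1.0, -0.002]
force: [1.4, 0.7, 0.5]
finger_gap: 0.997
gripper_force: 0.0
clock: 17.57
position: [507.0, -164.5, 188.9]
ee_rot: [-0.001, -0.028, 1.0, 0.001]
force: [0.3, 0.1, 0.7]
finger_gap: 1.002
gripper_force: 0.0
clock: 18.32
position: [520.3, -66.6, 188.7]
ee_rot: [-0.001, 0.432, 0.902, -0.0]
force: [-0.1, -0.3, 0.4]
finger_gap: 1.001
gripper_force: 0.0
clock: 18.98
position: [520.7, -66.8, 189.6]
ee_rot: [-0.0, 0.686, 0.728, -0.0]
force: [-0.4, 0.5, 0.0]
finger_gap: 0.998
gripper_force: 0.0
soap_rose [495.988 138.273  -0.069] 0.069 tray [-61.942  76.965] rel yaw -0.11891044503220373
soap_green [493.091  48.808  -0.367] 0.056 tray [-69.307 -12.243] rel yaw -0.4174980420956216
soap_cream [507.636 -25.012   0.401] 0.037 tray [-58.47  -86.698] rel yaw 0.3512131108645103
t 19.18 pos [520.9 -66.8 189.9] tooly yaw 0.056 q6 1.25 F [-0.4  0.4  0.5] gap 1.002
other turn [ 0.    -0.    -1.983]
shift [ 2.053 -0.128  0.899] turn [-0.    -0.     0.017]
```

View pics/ws.png

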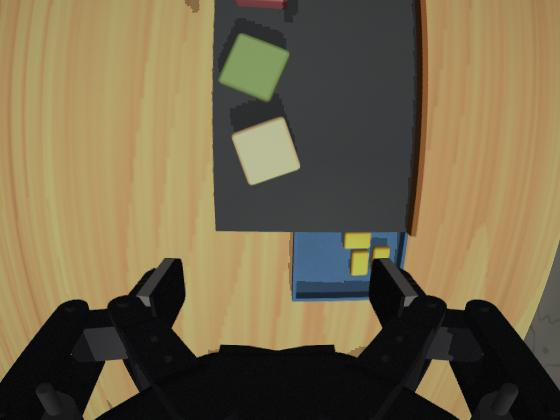

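Green (254,67) and cream (266,151) are clearly visible and their poses agree with the top view. Rose is cut off at the top edge, so I'll use its top-view pose. I'll grip rose first.

```bash
python3 -m creep '[[[0.3,0,0,0,0,0],[0.7,0,0,0,0,0],[1,-0.05,0,0,0,0]]]' && python3 -m creep '[[[0.3,0,0.2,0,0,0],[0.7,0,0.5,0,0,0],[1,-0.08,0.85,0,0,0.015],[1.0,-0.08,0.9,0,0,0.015],[1.0,-0.08,0.9,0,0,0.015],[1.0,-0.08,0.9,0,0,0.015]]]'
python3 - <<'E'
from soaps import *
plan([496.3,138,28],.03)
E
```

```text
clock: 19.43
position: [510.9, 34.3, 190.0]
ee_rot: [0.0, 0.688, 0.726, 0.0]
force: [0.0, 0.1, -0.5]
finger_gap: 1.002
gripper_force: 0.0
clock: 19.93
position: [496.7, 132.4, 99.8]
ee_rot: [-0.0, 0.695, 0.719, -0.001]
force: [0.3, 0.1, 0.7]
finger_gap: 1.003
gripper_force: 0.0
t 19.93 pos [496.7 132.4  99.8] tooly yaw 0.033 q6 1.66 F [0.3 0.1 0.7] gap 1.003
other turn [-0.    -0.001 -1.998]
shift [ 0.056 -0.001  0.718] turn [-0.001  0.     0.002]
```

```bash
python3 -m creep '[[[0.056,0,0.25,0,0,0],[0.056,0,0.5,0,0,0],[0.056,0,0.65,0,0,0],[0.056,0,0.71,0,0,0],[0.056,0,0.71,0,0,0],[0.056,0,0.71,0,0,0]]]' -1 25 && python3 -m creep '[[[0,0,0,0,0,0],[0,0,0,0,0,0],[0,0,0,0,0,0],[0,0,0,0,0,0],[0,0,0,0,0,0],[0,0,0,0,0,0]]]' 1 25
python3 - <<'E'
from soaps import *
plan([*tw(t,(22,98))[:2],28.5],t[2]); print(wt(t,r.observe()["position"]))
E
```

```text
clock: 20.43
position: [498.3, 137.2, 30.2]
ee_rot: [0.001, 0.697, 0.717, 0.001]
force: [0.2, 0.0, 0.5]
finger_gap: 1.0
gripper_force: 0.0
clock: 20.93
position: [497.8, 137.8, 30.1]
ee_rot: [0.001, 0.696, 0.718, 0.001]
force: [-1.3, -0.6, 7.3]
finger_gap: 0.581
gripper_force: 24.7
t 20.93 pos [497.8 137.8  30.1] tooly yaw 0.03 q6 1.67 F [-1.3 -0.6  7.3] gap 0.581
other turn [ 0.    -0.002  1.988]
shift [0.232 0.817 0.018] turn [ 0.001  0.    -0.012]
[-60.136  76.423]
```

```bash
python3 -m creep '[[[0.02,0.1,-0.01,0,0,-0.01],[0.05,0.2,-0.01,0,0,-0.012],[0.08,0.3,-0.01,0,0,-0.012],[0.12,0.4,-0.01,0,0,-0.012],[0.15,0.5,-0.01,0,0,-0.012],[0.18,0.6,-0.01,0,0,-0.012],[0.21,0.7,-0.01,0,0,-0.012],[0.23,0.8,-0.01,0,0,-0.012],[0.235,0.815,-0.01,0,0,-0.012],[0.235,0.815,-0.01,0,0,-0.012]]]'
python3 - <<'E'
from soaps import *
plan([*tw(t,(22,98))[:2],28.5],t[2]); print(wt(t,r.observe()["position"]))
E
```

```text
clock: 21.77
position: [578.3, 163.9, 30.2]
ee_rot: [0.0, 0.689, 0.724, 0.0]
force: [0.8, 0.8, 1.0]
finger_gap: 0.583
gripper_force: 26.1
t 21.77 pos [578.3 163.9  30.2] tooly yaw 0.049 q6 1.68 F [0.8 0.8 1. ] gap 0.583
other turn [-0.    -0.001  2.   ]
shift [-0.004  0.005  0.017] turn [ 0. -0. -0.]
[21.538 98.435]
```

```bash
python3 -m creep '[[[0,0,0,0,0,0],[0,0,0,0,0,0],[0,0,0,0,0,0],[0,0,0,0,0,0],[0,0,0,0,0,0]]]' -1 25 && python3 -m creep '[[[0,0,-0.2,0,0,0],[0,0,-0.5,0,0,0],[0,0,-0.7,0,0,0],[0,0,-0.7,0,0,0]]]' && python3 -m creep '[[[-0.2,-0.2,0,0,0,0.06],[-0.6,-0.5,0,0,0,0.14],[-1,-0.7,0,0,0,0.22],[-1,-0.7,0,0,0,0.26],[-1,-0.7,0,0,0,0.265],[-1,-0.7,0,0,0,0.265]]]'
python3 - <<'E'
from soaps import *
plan([493.3,49,30],-.365)
T=r.capture("top");c=T
for n,g in dict(soap_rose=[578,164,.05]).items():
    m=best(T,n)
    if m is not None: p,e=fit([(T,m)],SOAP,g,24);print(n,p,e,wt(t,p),p[2]-t[2])
E
```

```text
clock: 22.18
position: [577.6, 163.7, 30.1]
ee_rot: [-0.0, 0.69, 0.724, -0.0]
force: [-0.6, 0.1, 0.5]
finger_gap: 1.003
gripper_force: 0.0
clock: 22.52
position: [580.4, 164.2, 104.3]
ee_rot: [0.002, 0.689, 0.724, 0.003]
force: [1.9, 0.8, 0.0]
finger_gap: 1.001
gripper_force: 0.0
clock: 23.02
position: [512.8, 60.1, 100.1]
ee_rot: [-0.0, 0.824, 0.566, 0.0]
force: [0.3, 0.2, 0.2]
finger_gap: 1.004
gripper_force: 0.0
t 23.02 pos [512.8  60.1 100.1] tooly yaw -0.367 q6 1.91 F [0.3 0.2 0.2] gap 1.004
other turn [-0.    -0.     1.998]
shift [-0.174 -0.143  0.7  ] turn [ 0.    -0.    -0.002]
```

```bash
python3 -m creep '[[[-0.17,-0.14,0.1,0,0,0],[-0.17,-0.14,0.3,0,0,0],[-0.17,-0.14,0.55,0,0,0],[-0.17,-0.14,0.69,0,0,0],[-0.17,-0.14,0.69,0,0,0],[-0.17,-0.14,0.69,0,0,0]]]' -1 25 && python3 -m creep '[[[0,0,0,0,0,0],[0,0,0,0,0,0],[0,0,0,0,0,0],[0,0,0,0,0,0],[0,0,0,0,0,0],[0,0,0,0,0,0]]]' 1 25
python3 - <<'E'
from soaps import *
print(wt(t,r.observe()["position"]))
plan([*tw(t,(22,46))[:2],30.5],t[2]); 
E
```

```text
clock: 23.62
position: [493.5, 50.4, 30.6]
ee_rot: [-0.0, 0.824, 0.567, -0.001]
force: [0.3, -0.6, -0.3]
finger_gap: 0.997
gripper_force: 0.0
clock: 24.12
position: [494.5, 49.7, 32.0]
ee_rot: [0.0, 0.824, 0.566, 0.001]
force: [0.4, 0.5, 6.3]
finger_gap: 0.579
gripper_force: 26.0
[-67.836 -11.377]
t 24.12 pos [494.5  49.7  32. ] tooly yaw -0.367 q6 1.89 F [0.4 0.5 6.3] gap 0.579
other turn [-0.001 -0.002  1.735]
shift [0.888 0.589 0.017] turn [ 0.001 -0.    -0.265]
```

```bash
python3 -m creep '[[[0.08,0.06,-0.01,0,0,-0.04],[0.18,0.12,-0.01,0,0,-0.09],[0.28,0.19,-0.01,0,0,-0.14],[0.38,0.26,-0.01,0,0,-0.19],[0.48,0.33,-0.01,0,0,-0.24],[0.58,0.39,-0.01,0,0,-0.265],[0.68,0.46,-0.01,0,0,-0.265],[0.78,0.53,-0.01,0,0,-0.265],[0.885,0.59,-0.01,0,0,-0.265],[0.885,0.59,-0.01,0,0,-0.265]]]' && python3 -m creep '[[[0,0,0,0,0,0],[0,0,0,0,0,0]]]'
python3 - <<'E'
from soaps import *
print(wt(t,r.observe()["position"]))
plan([*tw(t,(22,46))[:2],30.5],t[2]); 
E
```

```text
clock: 24.95
position: [582.4, 112.1, 32.5]
ee_rot: [0.001, 0.689, 0.725, 0.001]
force: [-0.0, -0.5, -0.4]
finger_gap: 0.578
gripper_force: 26.1
clock: 25.12
position: [580.0, 110.8, 32.1]
ee_rot: [-0.0, 0.689, 0.724, -0.0]
force: [-0.2, 0.9, 0.1]
finger_gap: 0.578
gripper_force: 26.1
[20.578 45.298]
t 25.12 pos [580.  110.8  32.1] tooly yaw 0.049 q6 1.59 F [-0.2  0.9  0.1] gap 0.578
other turn [0. 0. 2.]
shift [0.007 0.014 0.016] turn [-0.  0. -0.]
```

```bash
python3 -m creep '[[[0,0,0,0,0,0],[0,0,0,0,0,0],[0,0,0,0,0,0],[0,0,0,0,0,0],[0,0,0,0,0,0]]]' -1 25 && python3 -m creep '[[[0,0,-0.2,0,0,0],[0,0,-0.5,0,0,0],[0,0,-0.7,0,0,0],[0,0,-0.7,0,0,0]]]' && python3 -m creep '[[[-0.35,-0.2,0,0,0,0],[-0.7,-0.4,0,0,0,0],[-1,-0.6,0,0,0,0]]]' && python3 -m creep '[[[-0.2,-0.1,0,0,0,-0.06],[-0.32,-0.19,0,0,0,-0.14],[-0.32,-0.19,0,0,0,-0.22],[-0.32,-0.19,0,0,0,-0.223],[-0.32,-0.19,0,0,0,-0.223]]]'
python3 - <<'E'
from soaps import *
plan([507.8,-24.8,31],.40)
E
```

```text
clock: 25.53
position: [580.4, 110.9, 32.1]
ee_rot: [0.0, 0.69, 0.724, 0.0]
force: [-0.2, -0.2, 0.4]
finger_gap: 1.001
gripper_force: 0.0
clock: 25.87
position: [583.1, 111.2, 106.3]
ee_rot: [0.002, 0.689, 0.724, 0.002]
force: [1.5, 0.1, 0.7]
finger_gap: 0.999
gripper_force: 0.0
clock: 26.12
position: [524.5, 7.0, 101.6]
ee_rot: [0.0, 0.689, 0.725, -0.0]
force: [0.3, -0.4, 0.5]
finger_gap: 1.002
gripper_force: 0.0
clock: 26.53
position: [508.0, -24.8, 101.9]
ee_rot: [-0.0, 0.554, 0.832, 0.0]
force: [-0.0, 0.5, 0.0]
finger_gap: 1.001
gripper_force: 0.0
t 26.53 pos [508.  -24.8 101.9] tooly yaw 0.396 q6 0.98 F [-0.   0.5  0. ] gap 1.001
other turn [-0.    -0.     1.997]
shift [ 0.    -0.002  0.709] turn [ 0.    -0.    -0.003]
```

```bash
python3 -m creep '[[[0,0,0.25,0,0,0],[0,0,0.5,0,0,0],[0,0,0.65,0,0,0],[0,0,0.7,0,0,0],[0,0,0.7,0,0,0]]]' -1 25 && python3 -m creep '[[[0,0,0,0,0,0],[0,0,0,0,0,0],[0,0,0,0,0,0],[0,0,0,0,0,0],[0,0,0,0,0,0],[0,0,0,0,0,0]]]' 1 25
python3 - <<'E'
from soaps import *
print(wt(t,r.observe()["position"]))
plan([*tw(t,(22,-6))[:2],30.5],t[2]); 
E
```

```text
clock: 26.95
position: [507.2, -24.0, 30.8]
ee_rot: [-0.001, 0.554, 0.833, -0.0]
force: [-0.1, 0.1, 1.0]
finger_gap: 0.998
gripper_force: 0.0
clock: 27.45
position: [509.0, -24.8, 33.1]
ee_rot: [0.001, 0.553, 0.833, 0.001]
force: [-0.4, 0.6, 6.6]
finger_gap: 0.575
gripper_force: 26.3
[-57.101 -86.532]
t 27.45 pos [509.  -24.8  33.1] tooly yaw 0.399 q6 0.98 F [-0.4  0.6  6.6] gap 0.575
other turn [-0.001  0.002 -1.778]
shift [0.486 1.019 0.027] turn [0.001 0.    0.222]
```

```bash
python3 -m creep '[[[0.05,0.1,-0.01,0,0,0.04],[0.1,0.2,-0.01,0,0,0.09],[0.15,0.31,-0.01,0,0,0.14],[0.2,0.42,-0.01,0,0,0.19],[0.25,0.53,-0.01,0,0,0.222],[0.3,0.64,-0.01,0,0,0.222],[0.35,0.75,-0.01,0,0,0.222],[0.4,0.86,-0.01,0,0,0.222],[0.45,0.95,-0.01,0,0,0.222],[0.485,1,-0.01,0,0,0.222]]]' && python3 -m creep '[[[0,0,0,0,0,0],[0,0,0,0,0,0]]]'
python3 - <<'E'
from soaps import *
print(wt(t,r.observe()["position"]))
plan([*tw(t,(22,-6))[:2],30.5],t[2]); 
E
python3 -m creep '[[[0,0,0,0,0,0],[0,0,0,0,0,0],[0,0,0,0,0,0],[0,0,0,0,0,0],[0,0,0,0,0,0]]]' -1 25 && python3 -m creep '[[[0,0,-0.3,0,0,0],[0,0,-0.6,0,0,0],[0,0,-0.9,0,0,0],[0,0,-1,0,0,0]]]' && python3 -m creep '[[[-0.4,-0.4,0,0,0,0],[-0.7,-0.8,0,0,0,0],[-1,-1,0,0,0,0],[-1,-1,0,0,0,0],[-1,-1,0,0,0,0]]]'
python3 - <<'E'
from soaps import *
g={n:[*tw(t,(22,y))[:2],.05] for n,y in(("soap_rose",98),("soap_green",46),("soap_cream",-6))}
soaps(g,g);T=r.capture("top")
for n in g:
    m=best(T,n)
    if m is not None: p,e=fit([(T,m)],SOAP,g[n],24);print("top",n,p,round(e,3),wt(t,p),p[2]-t[2])
E
```

```text
clock: 28.28
position: [582.3, 59.8, 33.2]
ee_rot: [0.0, 0.688, 0.725, 0.0]
force: [-1.0, -1.7, 2.9]
finger_gap: 0.578
gripper_force: 26.8
clock: 28.45
position: [581.5, 59.1, 33.1]
ee_rot: [0.0, 0.689, 0.725, 0.0]
force: [0.6, -0.2, 1.2]
finger_gap: 0.579
gripper_force: 26.5
[19.556 -6.354]
t 28.45 pos [581.5  59.1  33.1] tooly yaw 0.052 q6 1.5 F [ 0.6 -0.2  1.2] gap 0.579
other turn [ 0.     0.    -1.999]
shift [0.003 0.024 0.026] turn [ 0.    -0.     0.001]
clock: 28.87
position: [581.1, 58.6, 33.0]
ee_rot: [-0.0, 0.689, 0.725, -0.0]
force: [-0.4, -0.1, 0.3]
finger_gap: 1.0
gripper_force: 0.0
clock: 29.2
position: [583.3, 58.8, 137.2]
ee_rot: [0.002, 0.689, 0.725, 0.002]
force: [1.3, -0.8, 0.7]
finger_gap: 1.0
gripper_force: 0.0
clock: 29.62
position: [483.8, -48.3, 132.8]
ee_rot: [-0.0, 0.69, 0.724, -0.001]
force: [1.5, -0.1, 0.2]
finger_gap: 0.999
gripper_force: 0.0
soap_rose none
soap_green [580.512 115.209   0.025] 0.067 tray [21.323 49.706] rel yaw -0.024890402633409334
soap_cream [582.104  58.404   0.065] 0.069 tray [20.073 -7.108] rel yaw 0.015277860385945322
top soap_rose [578.099 163.228  -0.003] 0.119 [21.313 97.785] -0.05302287271509988
top soap_green [580.623 110.998   0.066] 0.073 [21.224 45.494] 0.01633377458237105
top soap_cream [581.714  59.63    0.042] 0.142 [19.746 -5.864] -0.00838332094955039
```

View pics/ws.png

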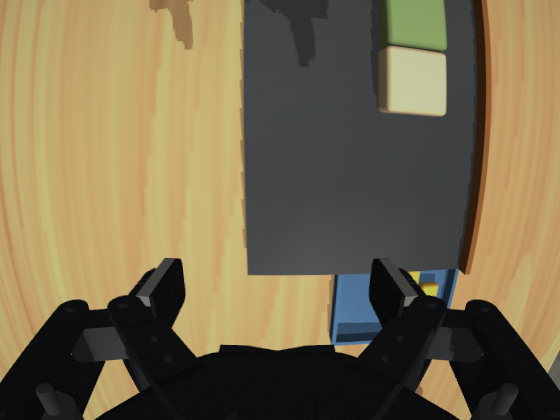

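Green (416,22) and cream (413,80) stand square in the row, with rose beyond, all at tray x≈21. Now I'll turn the tool a quarter and push each one onto the back rail with nearly shut fingers.

```bash
python3 -m creep '[[[0.3,0.1,0,0,0,-0.07],[0.6,0.2,0,0,0,-0.15],[0.9,0.3,0,0,0,-0.23],[1,0.4,0,0,0,-0.31],[1,0.5,0,0,0,-0.39],[1,0.5,0,0,0,-0.47],[1,0.5,0,0,0,-0.55],[1,0.5,0,0,0,-0.6],[1,0.5,0,0,0,-0.6]]]' 0.75 60 && python3 -m creep '[[[0,0,0,0,0,-0.07],[0,0,0,0,0,-0.15],[0,0,0,0,0,-0.23],[0,0,0,0,0,-0.31],[0,0,0,0,0,-0.39],[0,0,0,0,0,-0.4],[0,0,0,0,0,-0.4],[0,0,0,0,0,-0.4]]]'
python3 - <<'E'
from soaps import *
print(wt(t,r.observe()["position"]))
plan([*tw(t,(-28,98))[:2],31],t[2]+np.pi/2); 
E
```

```text
clock: 30.77
position: [531.5, 57.0, 132.7]
ee_rot: [-0.0, 0.283, 0.959, -0.0]
force: [0.8, -0.4, 0.3]
finger_gap: 0.129
gripper_force: 0.0
clock: 31.43
position: [531.4, 56.5, 133.0]
ee_rot: [-0.0, -0.023, 1.0, -0.0]
force: [-0.1, 0.2, 0.8]
finger_gap: 0.127
gripper_force: 0.0
[-30.701  -6.504]
t 31.43 pos [531.4  56.5 133. ] tooly yaw 1.617 q6 -0.08 F [-0.1  0.2  0.8] gap 0.127
other turn [-0.     0.     1.997]
shift [-0.023  1.045  1.02 ] turn [-0.    -0.    -0.003]
```

```bash
python3 -m creep '[[[0,0,0.3,0,0,0],[0,0,0.6,0,0,0],[0,0,0.9,0,0,0],[0,0,1,0,0,0],[0,0,1,0,0,0]]]' && python3 -m creep '[[[-0.08,0.01,0.02,0,0,0],[-0.16,0.01,0.02,0,0,0],[-0.24,0.01,0.02,0,0,0],[-0.31,0.01,0.02,0,0,0],[-0.38,0.01,0.02,0,0,0],[-0.44,0.01,0.02,0,0,0],[-0.5,0.01,0.02,0,0,0],[-0.54,0.01,0.02,0,0,0],[-0.54,0.01,0.02,0,0,0]]]'
python3 - <<'E'
from soaps import *
print(wt(t,r.observe()["position"]))
plan([*tw(t,(28,-6))[:2],31],t[2]+np.pi/2); 
E
python3 -m creep '[[[-0.015,0,0,0,0,0],[-0.03,0,0,0,0,0],[-0.03,0,0,0,0,0]]]'
python3 -m creep '[[[-0.01,0,0,0,0,0],[-0.02,0,0,0,0,0],[-0.02,0,0,0,0,0]]]'
```

```text
clock: 31.85
position: [529.3, 56.4, 30.9]
ee_rot: [-0.002, -0.024, 1.0, 0.0]
force: [-0.6, -0.2, -0.1]
finger_gap: 0.123
gripper_force: 0.0
clock: 32.6
position: [586.3, 60.1, 31.0]
ee_rot: [0.0, -0.025, 1.0, -0.0]
force: [-0.4, 0.4, 0.3]
finger_gap: 0.128
gripper_force: 0.0
[24.341 -5.663]
t 32.6 pos [586.3  60.1  31. ] tooly yaw 1.621 q6 -0.07 F [-0.4  0.4  0.3] gap 0.128
other turn [-0.001 -0.    -2.   ]
shift [-0.037 -0.003  0.001] turn [-0.     0.001  0.   ]
clock: 32.85
position: [588.2, 60.2, 31.0]
ee_rot: [-0.0, -0.025, 1.0, 0.0]
force: [0.5, 0.3, 0.1]
finger_gap: 0.128
gripper_force: 0.0
clock: 33.1
position: [590.4, 60.3, 31.0]
ee_rot: [0.0, -0.025, 1.0, 0.0]
force: [-1.2, -0.4, 0.3]
finger_gap: 0.123
gripper_force: 0.0
```

```bash
for i in 1; do python3 -m creep '[[[-0.01,0,0,0,0,0],[-0.02,0,0,0,0,0],[-0.02,0,0,0,0,0]]]' | grep -E "pos|force:"; done; python3 -m creep '[[[-0.01,0,0,0,0,0],[-0.02,0,0,0,0,0],[-0.02,0,0,0,0,0]]]' | grep -E "pos|force:"; python3 - <<'E'
from soaps import *
print(r.observe()["force"],wt(t,r.observe()["position"]))
E
```

```text
position: [590.6, 60.4, 30.8]
force: [-6.9, -1.0, 4.6]
gripper_force: 3.2
position: [590.6, 60.4, 30.4]
force: [-12.7, -0.8, 9.5]
gripper_force: 6.5
[-12.652  -0.834   9.541] [28.669 -5.524]
```

Contact with the rail is clear at TCP tray x=28.7 (13 N). Next green, then rose, the same way.

```bash
python3 -m creep '[[[0.2,0,0,0,0,0],[0.4,0,0,0,0,0],[0.57,0,0,0,0,0],[0.57,0.2,0,0,0,0],[0.57,0.4,0,0,0,0],[0.57,0.52,0,0,0,0],[0.57,0.52,0,0,0,0],[0.57,0.52,0,0,0,0]]]' && python3 -m creep '[[[-0.08,0,0,0,0,0],[-0.16,0,0,0,0,0],[-0.24,0,0,0,0,0],[-0.32,0,0,0,0,0],[-0.4,0,0,0,0,0],[-0.46,0,0,0,0,0],[-0.51,0,0,0,0,0],[-0.53,0,0,0,0,0],[-0.545,0,0,0,0,0],[-0.545,0,0,0,0,0]]]'
python3 - <<'E'
from soaps import *
print(r.observe()["force"],wt(t,r.observe()["position"]))
E
python3 -m creep '[[[-0.01,0,0,0,0,0],[-0.02,0,0,0,0,0],[-0.02,0,0,0,0,0]]]' | grep -E "pos|force:"
```

```text
clock: 34.27
position: [534.9, 109.9, 31.1]
ee_rot: [0.0, -0.026, 1.0, -0.0]
force: [-0.3, -0.1, -0.6]
finger_gap: 0.124
gripper_force: 0.0
clock: 35.1
position: [588.1, 112.2, 30.7]
ee_rot: [-0.001, -0.025, 1.0, -0.0]
force: [-3.4, -0.3, 1.1]
finger_gap: 0.126
gripper_force: 1.7
[-3.355 -0.304  1.111] [28.712 46.354]
position: [588.1, 112.2, 30.6]
force: [-10.9, -2.5, 7.4]
gripper_force: 5.5
```

Green is flush at 28.7. Now rose.

```bash
python3 -m creep '[[[0.2,0,0,0,0,0],[0.4,0,0,0,0,0],[0.57,0,0,0,0,0],[0.57,0.2,0,0,0,0],[0.57,0.4,0,0,0,0],[0.57,0.52,0,0,0,0],[0.57,0.52,0,0,0,0],[0.57,0.52,0,0,0,0]]]' && python3 -m creep '[[[-0.08,0,0,0,0,0],[-0.16,0,0,0,0,0],[-0.24,0,0,0,0,0],[-0.32,0,0,0,0,0],[-0.4,0,0,0,0,0],[-0.46,0,0,0,0,0],[-0.51,0,0,0,0,0],[-0.54,0,0,0,0,0],[-0.56,0,0,0,0,0],[-0.56,0,0,0,0,0]]]'
python3 - <<'E'
from soaps import *
print(r.observe()["force"],wt(t,r.observe()["position"]))
E
python3 -m creep '[[[-0.01,0,0,0,0,0],[-0.015,0,0,0,0,0],[-0.015,0,0,0,0,0]]]' | grep -E "pos|force:"
```

```text
clock: 36.02
position: [531.8, 161.9, 31.1]
ee_rot: [0.0, -0.026, 1.0, -0.0]
force: [-0.2, -0.3, -0.5]
finger_gap: 0.125
gripper_force: 0.0
clock: 36.85
position: [585.5, 164.1, 30.5]
ee_rot: [-0.002, -0.025, 1.0, -0.0]
force: [-6.6, -0.2, 3.2]
finger_gap: 0.124
gripper_force: 3.2
[-6.599 -0.183  3.182] [28.789 98.297]
position: [585.6, 164.1, 30.4]
force: [-11.5, -1.5, 8.0]
gripper_force: 5.7
```

```bash
python3 -m creep '[[[0.25,0,0,0,0,0],[0.5,0,0,0,0,0],[0.5,-0.35,0,0,0,0],[0.5,-0.7,0,0,0,0],[0.5,-1,0,0,0,0],[0.5,-1,0,0,0,0]]]' && python3 -m creep '[[[0,-0.3,0,0,0,0],[0,-0.6,0,0,0,0],[0,-0.73,0,0,0,0],[-0.3,-0.73,0,0,0,0],[-0.6,-0.73,0,0,0,0],[-0.79,-0.73,0,0,0,0],[-0.79,-0.73,0,0,0,0],[-0.79,-0.73,0,0,0,0]]]'
python3 - <<'E'
from soaps import *
print(wt(t,r.observe()["position"]));plan([*tw(t,(62,-52))[:2],31],t[2]+np.pi/2)
E
```

```text
clock: 37.6
position: [544.7, 57.6, 31.3]
ee_rot: [0.0, -0.024, 1.0, -0.001]
force: [0.0, -0.2, 1.1]
finger_gap: 0.126
gripper_force: 0.0
clock: 38.27
position: [627.1, -6.5, 30.6]
ee_rot: [-0.0, -0.026, 1.0, 0.0]
force: [-0.8, -0.3, -0.9]
finger_gap: 0.126
gripper_force: 0.0
[ 61.739 -74.143]
t 38.27 pos [627.1  -6.5  30.6] tooly yaw 1.622 q6 -0.18 F [-0.8 -0.3 -0.9] gap 0.126
other turn [ 0.     0.    -1.999]
shift [-0.003  0.221 -0.004] turn [ 0.    -0.     0.001]
```

```bash
python3 -m creep '[[[0,0.07,0,0,0,0],[0,0.14,0,0,0,0],[0,0.18,0,0,0,0],[0,0.22,0,0,0,0],[0,0.22,0,0,0,0]]]' | grep -E "pos|force:"; for a in 1; do python3 -m creep '[[[0,0.01,0,0,0,0],[0,0.02,0,0,0,0],[0,0.03,0,0,0,0],[0,0.03,0,0,0,0]]]' | grep -E "pos|force:"; python3 -m creep '[[[0,0.01,0,0,0,0],[0,0.02,0,0,0,0],[0,0.02,0,0,0,0]]]' | grep -E "pos|force:"; done; python3 - <<'E'
from soaps import *
print(r.observe()["force"],wt(t,r.observe()["position"]))
E
```

```text
position: [625.1, 16.2, 31.2]
force: [0.0, 0.4, -0.2]
gripper_force: 0.0
position: [625.4, 17.9, 31.1]
force: [-1.3, -0.4, 0.0]
gripper_force: 0.1
position: [625.4, 20.0, 31.0]
force: [-0.3, -1.3, 1.0]
gripper_force: 0.6
[-0.278 -1.279  1.032] [ 61.359 -47.612]
```

```bash
python3 -m creep '[[[0,0.01,0,0,0,0],[0,0.02,0,0,0,0],[0,0.03,0,0,0,0],[0,0.03,0,0,0,0]]]' | grep -E "pos|force:|gap"; python3 -m creep '[[[0,0.01,0,0,0,0],[0,0.02,0,0,0,0],[0,0.02,0,0,0,0]]]' | grep -E "pos|force:|gap"; python3 - <<'E'
from soaps import *
print(r.observe()["force"],wt(t,r.observe()["position"]))
E
```

```text
position: [625.2, 23.1, 31.0]
force: [0.3, -2.1, 0.6]
finger_gap: 0.129
gripper_force: 0.9
position: [625.2, 23.2, 31.1]
force: [-0.4, -9.7, 2.1]
finger_gap: 0.126
gripper_force: 5.1
[-0.37  -9.684  2.1  ] [ 61.347 -44.388]
```

The row is tight: the push stalled at 10 N. I'll back off, lift and check.

```bash
python3 -m creep '[[[0,-0.15,0,0,0,0],[0,-0.3,0,0,0,0],[0,-0.3,-0.4,0,0,0],[0,-0.3,-0.8,0,0,0],[0,-0.3,-1,0,0,0]]]' | grep pos; python3 -m creep '[[[0.3,-0.3,0,0,0,0],[0.6,-0.6,0,0,0,0],[0.9,-0.95,0,0,0,0],[0.9,-0.95,0,0,0,0]]]' | grep pos; python3 -m creep '[[[0.3,-0.3,0,0,0,0],[0.6,-0.6,0,0,0,0],[0.9,-0.95,0,0,0,0],[0.9,-0.95,0,0,0,0],[0.9,-0.95,0,0,0,0]]]' | grep -E "clock|pos"
python3 - <<'E'
from soaps import *
g={n:[*tw(t,(64,y))[:2],.05] for n,y in(("soap_rose",99),("soap_green",49),("soap_cream",-1))}
T=r.capture("top");S=r.capture("scene")
for c in(T,S):
  for n in g:
    m=best(c,n)
    if m is not None: p,e=fit([(c,m)],SOAP,g[n],24);print(n,p,round(e,3),wt(t,p),p[2]-t[2])
c=S
for q in r.search_frame(S,"scraper")[:2]: print("scr",q["p"],atz(S,q["point"],40))
for q in r.search_frame(T,"sliver1")[:4]: print("slv",q["p"],wt(t,atz(T,q["point"],10)))
a=cv2.resize(T["img"][165:285,200:390],None,fx=4,fy=3.5,interpolation=cv2.INTER_CUBIC)
cv2.imwrite("pics/t5.png",a)
E
```

```text
position: [628.2, -6.4, 135.1]
position: [537.8, -108.7, 131.1]
clock: 41.02
position: [455.1, -206.2, 131.2]
soap_rose [621.769 168.108   0.114] 0.129 [ 65.172 100.477] 0.06434189161621347
soap_green [624.265 118.288   0.083] 0.09 [65.175 50.594] 0.033251559173556614
soap_cream [627.043  68.563   0.051] 0.083 [65.464  0.792] 0.0009693770809184876
soap_rose [616.281 173.472  -0.016] 0.252 [ 59.959 106.108] -0.06647646798986152
soap_green [621.193 119.931   0.026] 0.208 [62.189 52.388] -0.023611539780521273
soap_cream [619.074  68.573   0.017] 0.179 [57.506  1.2  ] -0.03275323645404664
scr 0.89 [ 479.152 -364.314   40.   ]
slv 0.66 [  47.055 -189.097]
slv 0.62 [  49.    -214.939]
slv 0.22 [  94.06  -490.779]
```

View pics/t5.png

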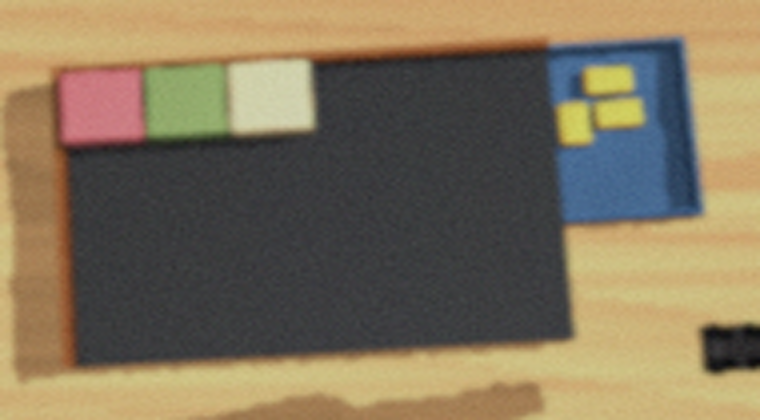

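The top view shows rose (102,105), green (187,102) and cream (271,96) as a tight, straight row in the corner against the back rail. The slivers are in the dish and the scraper is standing on the counter, so I'm handing in.

```bash
python3 - <<'E'
from station import r
print(r.finish_job())
E
```

```text
the job is handed in; nothing more can be done
None
```

I handed the job in at about 41 s: slivers in the dish, scraper upright on the counter, and the three soaps in a tight row in the corner along the back rail; no verdict came back.

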